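# Fold back the sample bay's bifold door and load the tube tray

### The job

Fold the sample bay's half-open bifold door right back to its left side by pushing it at the fold, then slide the loaded tube tray (the large rack with an upright grip plate) along the bench into the bay between the guide rails until it is fully home against the end stop. Leave the door folded back and the tray released; keep the tray upright and leave the other things on the bench alone.

Things in the scene. Friction and masses are not known exactly. Their poses are not given: they have to be found in the camera images.
- bay: Fixed bench-top sample bay, grey side walls, clear roof and back. Origin: on the bench, middle of the door line; x points into the bay, y left, z up. Opening 300 mm wide (y +-150), header underside z = 118; no sill, the bench is its floor. Roof top z = 130, x -10 to 175. Walls 14 mm thick, outer faces y = +-164, x -5 to 175.
- visor (a point): Middle of the underside (z = 280 mm) of a clear, metal-edged splash visor above and in front of the door: bay x -115 to -70, y +-164, top z = 292; its arms at y = +-157 run back over the bay (z 292 to 304, x -115 to 45). Because of it, a tool working at the fold or in the doorway must lean 20 to 50 degrees from vertical, its upper end back towards the robot.
- lane_mouth (a point): Mouth of the tray's lane, on the bench (bay x = 5, y = -40 mm; axes as the bay's). Two guide rails 22 mm high run along bay x on either side, 128 mm apart from x = 25 on, flared outward from x = 25 to 5; an end stop across the lane has its face at bay x = 130.
- door (a joint): Bifold door angle q, rad: 0 = flat across the opening, 1.42 = fully folded (hard stop). Two white panels, 150 mm between hinges, 8 mm thick, z 6 to 112 mm; the second one's end runs in the track. The fold comes out towards the robot: it lies at bay x = -150 sin q, y = 150 - 150 cos q; the track end at y = 150 - 300 cos q. Stays where left; 1 to 5 N at the fold moves it.
- door_pivot (a point): Upright hinge axis of the first panel at the opening's left edge (bay x 0, y +150), at the panel's top, z = 112 mm.
- fold_hinge (a point): The fold: upright hinge axis joining the two panels, at their top, z = 112 mm (barrel 10 mm across). A metal pull lip, 25 mm long, 5 mm thick, full height, continues the first panel past it, bent 30 degrees further out to the robot. Lip and second panel form a nook, open to the front right, where a finger can push the fold to the left.
- tray: Loose white tube rack (0.4 to 0.75 kg) with 25 yellow-capped tubes fixed in it. Origin: centre of its underside; x axis points to its far end (the end that enters the bay first), z up. Base 170 (x) x 120 (y) x 12 mm; tubes and rack x -36 to 81, y +-56, up to z = 95. Upright grip plate at the near end, see tray_grip. Slides on the bench.
- tray_grip (a point): Top centre of the tray's grip plate, at tray x = -65, y 0, z = 85 mm. The plate is 14 mm thick (tray y), 36 mm long (tray x -83 to -47), from the base (z = 12) up to z = 85.
- bay_home (a point): Point on the bench in the bay (bay x = 45, y = -40, z 0 mm; axes as the bay's) where the tray's origin lies when the tray is fully home and square; the grip plate is then just in front of the doorway (its middle 20 mm outside the door line).
- small_rack: Bystander: small tube rack, 60 x 130 x 88 mm, red caps, no grip plate; origin at the centre of its underside.
- spray_bottle: Bystander: white bottle, 64 mm across, 170 mm tall; origin at the centre of its underside.
- jar: Bystander: amber jar, 64 mm across, 80 mm tall; origin at the centre of its underside.
- weight_pot: Bystander: steel pot, 50 mm across, 50 mm tall; origin at the centre of its underside.
Mind the look-alikes: they are no part of the job. Leave any green or pink look-alike of the tray alone.

How it is judged:
By the outcome, as a careful person would: the job done as asked, in the order asked, and still so for the second after the job is handed in, with the robot touching nothing.
It also fails if it takes over 72 s, if anything falls off the work surface, if the arm or the gripper's body presses on something with over 40 N, if the wrist force passes 120 N, or if a joint passes its speed limit or range.

### The arm

A 6-joint arm with a two-finger parallel gripper is mounted at the origin on the work surface. World frame = base frame: x ahead of the robot, y to its left, z up, the work surface at z = 0. Lengths are in mm, angles in degrees, forces in N, time in s.
With the tool pointing down it reaches from about 350 to 850 mm from the base axis. Payload 8.1 kg.
Tool frame: the origin (TCP) lies midway between the tips of the shut fingers; the grasp point (between the pads) lies 19 mm behind it; z points along the fingers, y is the line along which they close (so a half turn about z gives the same grasp; the last joint's range is limited). The gripper opens to 85 mm and grips with 20 to 120 N. Pads are 22 mm wide; open, the fingers measure 114 mm over their backs; the gripper's body (76 mm by 85 mm) begins 54 mm behind the grasp point. The pads swing forward as they close: fully open they stand 13 mm farther back than shut.
Start: joints at [-78.289, 7.471, 85.268, -0, 87.261, -4.893], TCP at [171.477, -574.979, 231.292] pointing down, gripper open.
Joint ranges: [-169.43, 169.43], [-51.17, 129.36], [1.28, 143.12], [-76.62, 256.62], [0, 156.53], [-152.29, 152.29]. Speed limits (degrees/s): [136.94, 136.94, 159.86, 180, 180, 180].

### API

Orientations are given as [roll, pitch, yaw] about the fixed x, y, z axes, in that order (R = Rz(yaw) Ry(pitch) Rx(roll)).
In Python, from bench import sense, snapshot, camera_params, hand_in, masks_of, pinpoint gives the robot as it stands.
- The arm moves only by the tool step_arm, never from a script. Its argument "targets" is a list of rows, each an object with "angular": the turn, a rotation vector about the tool's x, y, z scaled (see below), a list of three; "dp": the shift along the tool's x, y, z scaled (see below), a list of three; "fingers": the closure, from 0 (fully open) to 1 (shut). A call has exactly 8 rows; each row is the pose to reach, as a shift and turn from the pose commanded when the call began, along the tool's axes at that moment, turning the shorter way round; what a row does not reach only later rows make up. The controller multiplies each number of a shift by 0.2 m and each number of a turn by 180 degrees. A row lasts 1/8 s, in which the tool goes at most 62.5 mm and 10.7 degrees, less where a joint would pass 70% of its speed; a pose out of reach is approached as far as the arm can. A call with a number of a shift or a turn outside -1 to 1 is refused whole. A call with a gripper value outside its range is refused whole. The fingers move at their own pace and stop on an object; "newtons" is the grip in N (left out, the last holds). Time passes only in rows, so rows that repeat a pose let the fingers close, or fill a call up. It gives the time, the measured TCP pose, the force, the opening and the grip force at its end, in the units of the state.
- sense(): the state, without advancing time (a new reading comes with each control period).
- snapshot(name): name is "scene" or "top"; returns the picture (420x560x3 uint8, blue, green, red); there is no depth.
- camera_params(name): a dict with "vfov" (degrees; the focal length in pixels is half the picture's height over the tangent of half this angle, whatever the lens; pixels are square), "cx", "cy" (the principal point, pixels), "R" (3x3) and "t" (3): a world point X has camera coordinates R X + t. Camera axes: x right, y down, z forward; pixel columns grow to the right and rows downward; lengths in mm; the calibration is good to about 2 mm. A picture is of the moment at which its call begins. camera_params takes no time and is no camera call.
- hand_in(): hands the job in; it is judged then, once.
Trained networks look in the newest picture that a camera, given by its name, has taken for a name from the list of things; names that differ only in an ending like _2 or _b are one class to them, and where a whole thing is asked for, a point or a joint stands for the part that bears it (a point fixed in the world has none). Each returns a list of dicts, best first, with "conf" (0 to 1); they miss things now and then, are a little off and sometimes report something else, mostly with a low value. They report only what shows in the picture. A call takes as long as a camera call. They do not tell look-alikes from the thing itself.
- masks_of(camera, label): "pixels" (420x560 bool, what is visible of it) and "at" ([column, row] in pixels, amid what is visible of it).
- pinpoint(camera, label): "at" ([column, row] in pixels: a listed point, or the origin of a listed thing).
The state is a dict: "time": time; "joint_pos": joint angles; "qd": joint speeds; "joint_efforts": joint torques, N m; "tool_pos": TCP position; "tcp_rot": TCP orientation; "ft_force": force on the tool from outside, world axes, zero at the start; "wrist_torque": the same for the moment, N m; "finger_gap": finger opening in mm; "grip_force": force on a finger pad.
Only numpy, scipy, OpenCV 4.12 (cv2) and the standard library are available. Lean on these libraries where they do the work, as an engineer would, in place of code of your own. Each camera call takes 0.05 s, during which the arm holds its last target. There are 200 camera calls.

## Working session

There is one attempt and no reset: what is moved stays moved. The work goes in short steps, Python scripts to look and compute and a tool call to move; the robot and the scene stay as the last step left them, time stands still between calls to the robot, and variables do not carry over. Pictures are saved under pics/ and viewed, at most 12 in all, crops included, and the job is handed in when it is done.

Besides the shell and the picture viewer there is one more tool, called after "Request:" in YAML: its name, and indented under it one key for each argument. step_arm: Moves the arm, as the interface text tells. Its arguments: {"type":"object","properties":{"targets":{"type":"array","items":{"type":"object","properties":{"angular":{"type":"array","items":{"type":"number","minimum":-1,"maximum":1}},"dp":{"type":"array","items":{"type":"number","minimum":-1,"maximum":1}},"fingers":{"type":"number"}}}},"newtons":{"type":"number"}},"required":["targets"]}

```bash
mkdir -p pics
cat > h.py <<'E'
import numpy as np, cv2
from bench import *
from scipy.spatial.transform import Rotation as Ro
def cam(n):
    p=camera_params(n); f=210/np.tan(np.radians(p['vfov'])/2)
    return f,p['cx'],p['cy'],np.array(p['R']),np.array(p['t'])
def ray(n,uv):
    f,cx,cy,R,t=cam(n); d=R.T@np.array([(uv[0]-cx)/f,(uv[1]-cy)/f,1]); return -R.T@t,d
def at_z(n,uv,z):
    c,d=ray(n,uv); return c+d*(z-c[2])/d[2]
def tri(a,b):
    A=[];B=[]
    for n,uv in(('scene',a),('top',b)):
        c,d=ray(n,uv); d=d/np.linalg.norm(d); P=np.eye(3)-np.outer(d,d); A.append(P);B.append(P@c)
    return np.linalg.lstsq(np.vstack(A),np.hstack(B),rcond=None)[0]
def proj(n,X):
    f,cx,cy,R,t=cam(n); c=R@np.array(X)+t; return [f*c[0]/c[2]+cx,f*c[1]/c[2]+cy]
E
python3 - <<'E'
from h import *
np.set_printoptions(precision=1,suppress=True)
for n in('scene','top'):
    im=snapshot(n); cv2.imwrite(f'pics/{n}0.png',im)
    print(n,camera_params(n))
names=['bay','visor','lane_mouth','door_pivot','fold_hinge','tray','tray_grip','bay_home','small_rack','spray_bottle','jar','weight_pot']
for l in names:
    for n in('scene','top'):
        print(l,n,[(np.round(d['at'],1).tolist(),round(d['conf'],2)) for d in pinpoint(n,l)])
print(sense())
E
```

```text
scene {'vfov': 49.79628056841783, 'cx': 277.99181558414, 'cy': 205.98011563791616, 'R': array([[-0.2,  1. ,  0. ],
       [ 0.8,  0.2, -0.5],
       [-0.5, -0.1, -0.8]]), 't': array([ 141.9, -292.1, 1748.3])}
top {'vfov': 50.414996343400546, 'cx': 284.399589757304, 'cy': 203.19920154680423, 'R': array([[-0. , -1. ,  0. ],
       [-1. ,  0. , -0.1],
       [ 0.1, -0. , -1. ]]), 't': array([ -65. ,  509.3, 1299.6])}
bay scene [([298.9, 277.6], 0.85)]
bay top [([244.3, 168.2], 0.65)]
visor scene [([305.9, 207.5], 0.63)]
visor top [([236.2, 180.7], 0.78)]
lane_mouth scene []
lane_mouth top [([255.0, 166.2], 0.67), ([222.2, 203.1], 0.41)]
door_pivot scene [([351.6, 271.3], 0.73)]
door_pivot top [([185.3, 164.8], 0.61)]
fold_hinge scene []
fold_hinge top [([223.5, 202.4], 0.6), ([390.4, 146.0], 0.47)]
tray scene [([127.0, 208.0], 0.91), ([195.8, 221.0], 0.9), ([199.0, 154.6], 0.76)]
tray top [([395.7, 296.0], 0.74), ([363.5, 217.0], 0.69), ([442.5, 206.8], 0.56)]
tray_grip scene [([196.1, 183.7], 0.8), ([137.0, 182.1], 0.71), ([193.3, 159.8], 0.7)]
tray_grip top [([393.5, 277.6], 0.86), ([449.0, 224.6], 0.79), ([373.2, 236.5], 0.68)]
bay_home scene []
bay_home top []
small_rack scene [([423.2, 256.5], 0.63)]
small_rack top [([114.2, 223.0], 0.9)]
spray_bottle scene [([177.1, 297.5], 0.91)]
spray_bottle top [([351.3, 122.5], 0.85)]
jar scene [([155.0, 263.9], 0.98)]
jar top [([393.9, 148.6], 0.89)]
weight_pot scene [([383.1, 231.9], 0.58)]
weight_pot top [([157.1, 241.2], 0.53)]
{'time': 1.3, 'joint_pos': array([-78.3,   7.5,  85.3,  -0. ,  87.3,  -4.9]), 'qd': array([-0. ,  0. , -0.1, -0.1, -0.1, -0.1]), 'joint_efforts': array([ -0. , -56.9, -50.1,  -0. ,   0. ,  -0. ]), 'tool_pos': array([ 171.5, -575. ,  231.3]), 'tcp_rot': array([-180. ,    0. ,   16.6]), 'ft_force': array([ 0. , -0.2,  0.3]), 'wrist_torque': array([-0.,  0.,  0.]), 'grip_force': 0.0, 'finger_gap': 85.5306890209118}
```

Run:
```python
import cv2
a=cv2.imread('pics/scene0.png');b=cv2.imread('pics/top0.png')
cv2.imwrite('pics/a.png',cv2.resize(a[80:380,60:460],(800,600),interpolation=cv2.INTER_CUBIC))
cv2.imwrite('pics/b.png',cv2.resize(b[80:380,90:490],(800,600),interpolation=cv2.INTER_CUBIC))
```

```text
(no output)
```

View pics/a.png

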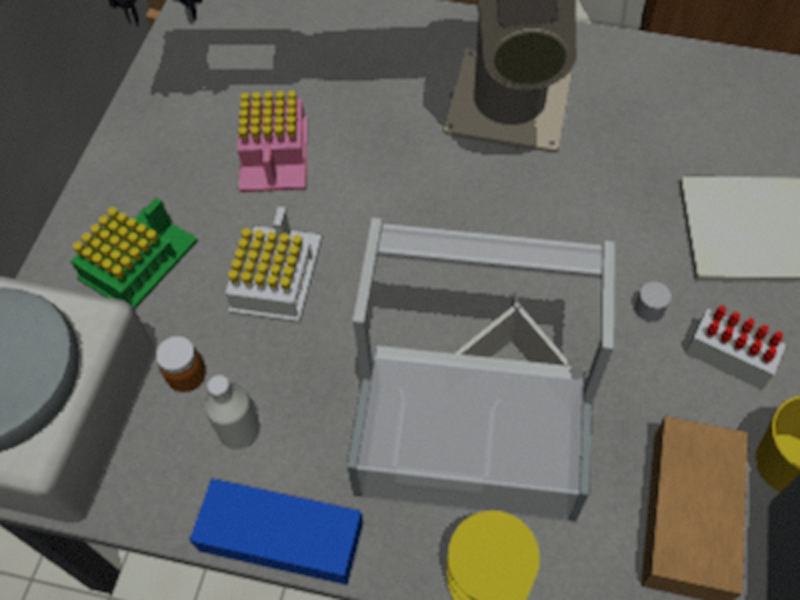

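View pics/b.png

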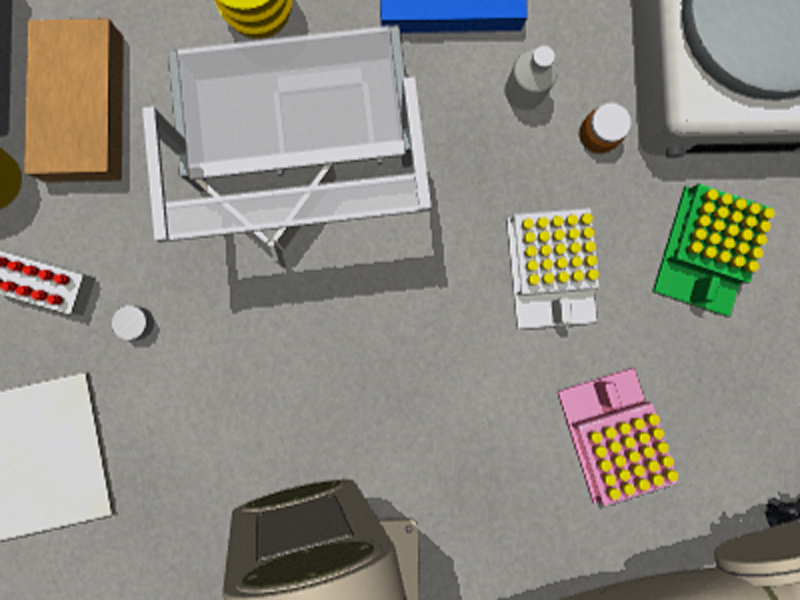

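The pictures show three tray-like racks: the white one at top (363,217) / scene (196,221), the green one at top (442,207) / scene (127,208), and the pink one at top (396,296) / scene (199,155). The white one fits the description. The fold sits at about top (225,202) / scene (318,232).

Run:
```python
from h import *
from scipy.optimize import least_squares
np.set_printoptions(precision=1,suppress=True)
T=lambda u,v:(u/2+90,v/2+80); S=lambda u,v:(u/2+60,v/2+80)
F=[('top',(-115,164,292),T(160,241)),('top',(-115,-164,292),T(431,208)),('top',(45,164,304),T(143,109)),('top',(45,-164,304),T(416,77)),
('scene',(45,-164,304),S(357,355)),('scene',(45,164,304),S(602,380)),('scene',(-115,-164,304),S(371,220)),('scene',(-115,164,304),S(615,243)),
('top',(0,0,0),(244.3,168.2)),('scene',(0,0,0),(298.9,277.6)),('top',(0,150,112),(185.3,164.8)),('scene',(0,150,112),(351.6,271.3)),('top',(-92,0,280),(236.2,180.7)),('scene',(-92,0,280),(305.9,207.5)),
('top',(-10,164,130),T(187,178)),('top',(-10,-164,130),T(411,153)),('top',(5,-40,0),(255,166.2))]
def W(p,m):
    c,s=np.cos(p[2]),np.sin(p[2]); return [p[0]+c*m[0]-s*m[1],p[1]+s*m[0]+c*m[1],m[2]]
C={n:cam(n) for n in('scene','top')}
cam=lambda n:C[n]
import h; h.cam=cam
r=lambda p:np.array([np.array(proj(n,W(p,m)))-uv for n,m,uv in F]).ravel()
s=least_squares(r,[600,100,0],loss='soft_l1',x_scale=[100,100,.1]); p=s.x
print('bay',p[:2],np.degrees(p[2]),r(p).reshape(-1,2).tolist().__str__()[:0]); print(r(p).reshape(-1,2).T)
np.save('bay.npy',p)
f=tri(S(517,305),(T(270,241)));print('fold',f); 
c,q=np.cos(p[2]),np.sin(p[2]); R=np.array([[c,q],[-q,c]])
fb=R@(f[:2]-p[:2]);print('fold bay',fb,'q',np.arcsin(-fb[0]/150),np.arccos((150-fb[1])/150))
print('tray',tri((195.8,221),(363.5,217)),'grip',tri((196.1,183.7),(373.2,236.5)),tri((199,188.5-4),(372,232)))
for n,a,b in(('jar',(155,263.9),(393.9,148.6)),('spray',(177.1,297.5),(351.3,122.5)),('pot',(383.1,231.9),(157.1,241.2)),('rack',(423.2,256.5),(114.2,223)),('green',(127,208),(442.5,206.8)),('pink',(199,154.6),(395.7,296))):print(n,tri(a,b))
# tray base corners (z~12)
for uv in((518,328),(597,321),(513,215)):print('corner',at_z('top',T(*uv),12))
im=snapshot('top');cv2.imwrite('pics/t1.png',cv2.resize(im[170:250,330:450],(720,480),interpolation=cv2.INTER_CUBIC))
```

```text
bay [623.2  50.7] 5.375496167916407 
[[ -1.8  -0.4  -0.4  -0.6  -2.4   5.4   0.4  -0.3  -2.   -1.7   0.4  -1.2
    0.1  -1.1  -3.9   1.9   0.1]
 [ -1.   -0.   -1.7  -0.7 -16.9 -15.2  -1.1  -0.2  -0.6   2.    1.2  -1.3
    2.3  -0.5  -0.1  -0.8  -1.7]]
fold [509.   89.7 116.9]
fold bay [-110.1   49.5] q 0.8240500161763112 0.8370326707171782
tray [ 468.1 -328.1  -35.2] grip [ 402.8 -328.    97.7] [ 413.7 -317.4  112.5]
jar [ 670.2 -407.7    6.1]
spray [ 759.2 -292.2    1.5]
pot [404.  299.6  18.9]
rack [461.  433.4   7.9]
green [ 491.  -561.2    4.5]
pink [ 228.2 -393.3   22.8]
corner [ 383.1 -266.    12. ]
corner [ 391.1 -384.6   12. ]
corner [ 553.6 -264.7   12. ]
```

View pics/t1.png

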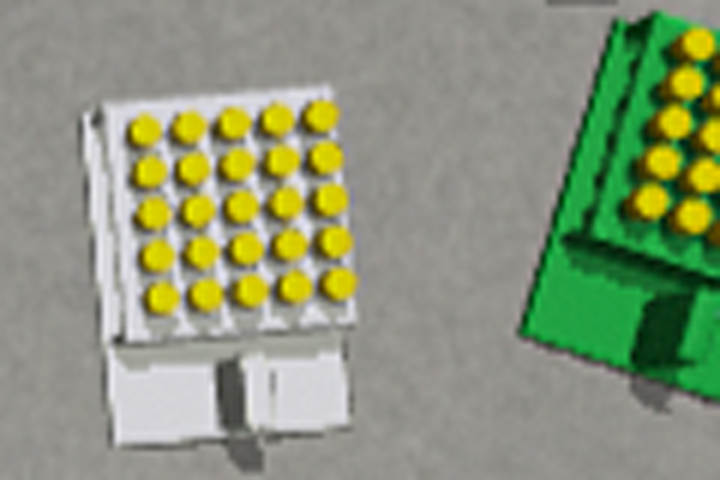

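The crop confirms the white rack with a grip plate. The green one is the look-alike, and the plate top sits at about top (373,234). Next I'll refine the tray pose and plan the door moves.

```bash
cat >> h.py <<'E'
np.set_printoptions(precision=3,suppress=True)
BP=np.load('bay.npy')
def b2w(x,y,z):
    c,s=np.cos(BP[2]),np.sin(BP[2]); return np.array([BP[0]+c*x-s*y,BP[1]+s*x+c*y,z])
def rows(tg,cur=None):
    """tg: list of (xyz world, lean, heading)"""
    s=sense(); R0=Ro.from_euler('xyz',s['tcp_rot'],degrees=True) if cur is None else Ro.from_euler('xyz',[180,-cur[1],cur[2]],degrees=True)
    p0=s['tool_pos'] if cur is None else np.array(cur[0])
    for p,L,h in tg:
        R=Ro.from_euler('xyz',[180,-L,h],degrees=True)
        print('dp',(R0.inv().apply(np.array(p)-p0)/200).round(3).tolist(),'ang',(np.degrees((R0.inv()*R).as_rotvec())/180).round(3).tolist())
E
python3 - <<'E'
from h import *
from scipy.optimize import least_squares
t=lambda u,v:(u/6+330,v/6+170)
T=lambda u,v:(u/2+90,v/2+80); S=lambda u,v:(u/2+60,v/2+80)
F=[('top',(-85,60,12),t(117,445)),('top',(-85,-60,12),t(351,430)),('top',(85,60,12),t(86,115)),
('scene',(85,60,12),S(300,319)),('scene',(85,-60,12),S(229,308)),('scene',(-85,60,12),S(320,235)),('scene',(-65,0,85),(196.1,183.7)),('top',(-65,0,85),(373.2,236.5)),
('top',(-83,0,85),t(262,430)),('top',(-47,0,85),t(257,365))]
def W(p,m):
    c,s=np.cos(p[2]),np.sin(p[2]); return [p[0]+c*m[0]-s*m[1],p[1]+s*m[0]+c*m[1],m[2]]
r=lambda p:np.array([np.array(proj(n,W(p,m)))-uv for n,m,uv in F]).ravel()
s=least_squares(r,[470,-325,0.05],loss='soft_l1',x_scale=[100,100,.1]); p=s.x
print('tray',p[:2],np.degrees(p[2]));print(r(p).reshape(-1,2).T); np.save('tray.npy',p)
P=np.degrees(BP[2]);
st=[(-124,25),(-147,62),(-152,106)]
for q in[(-180,0)]+st: print(q,b2w(*q,80))
print('fold top end',b2w(-148,127,112))
rows([((250,-300,230),20,0),(b2w(-230,0,200),30,P)])
E
```

```text
tray [ 468.393 -320.912] 3.5794840658900773
[[-0.345  0.559 -0.751 -0.609 -0.839  0.691  3.349  0.252  0.455 -0.049]
 [ 0.945  0.084 -0.276 -0.585 -0.027 -1.389  2.801 -0.645  0.55  -1.322]]
(-180, 0) [444.017  33.816  80.   ]
(-124, 25) [497.429  63.952  80.   ]
(-147, 62) [471.064  98.634  80.   ]
(-152, 106) [461.964 141.972  80.   ]
fold top end [463.979 163.255 112.   ]
dp [0.769, -1.205, 0.006] ang [-0.016, 0.11, 0.091]
dp [1.93, -2.576, 0.157] ang [-0.016, 0.166, 0.061]
```

Request:
step_arm:
  targets:
    - {"dp":[0.1,-0.13,0],"angular":[0,0.03,0.02],"fingers":1}
    - {"dp":[0.25,-0.33,0],"angular":[0,0.06,0.05],"fingers":1}
    - {"dp":[0.45,-0.6,0],"angular":[-0.01,0.09,0.07],"fingers":1}
    - {"dp":[0.6,-0.8,0],"angular":[-0.016,0.11,0.09],"fingers":1}
    - {"dp":[0.72,-0.96,0],"angular":[-0.016,0.11,0.09],"fingers":1}
    - {"dp":[0.75,-1,0],"angular":[-0.016,0.11,0.09],"fingers":1}
    - {"dp":[0.75,-1,0],"angular":[-0.016,0.11,0.09],"fingers":1}
    - {"dp":[0.75,-1,0],"angular":[-0.016,0.11,0.09],"fingers":1}

```text
time: 2.35
tool_pos: [257.9, -341.4, 231.5]
tcp_rot: [179.9, -19.9, 0.2]
ft_force: [0.4, -1.0, -0.2]
finger_gap: 0.2
grip_force: 0.0
```

Run:
```python
from h import *
P=np.degrees(BP[2])
rows([(b2w(-230,-100,200),30,P),(b2w(-230,0,200),30,P)])
```

```text
dp [0.636, -1.352, 0.397] ang [0.012, 0.056, -0.026]
dp [0.594, -1.85, 0.381] ang [0.012, 0.056, -0.026]
```

Request:
step_arm:
  targets:
    - {"dp":[0.06,-0.15,0.04],"angular":[0.003,0.015,-0.006],"fingers":1}
    - {"dp":[0.15,-0.4,0.1],"angular":[0.006,0.03,-0.013],"fingers":1}
    - {"dp":[0.25,-0.65,0.15],"angular":[0.012,0.056,-0.026],"fingers":1}
    - {"dp":[0.33,-0.9,0.2],"angular":[0.012,0.056,-0.026],"fingers":1}
    - {"dp":[0.37,-1,0.23],"angular":[0.012,0.056,-0.026],"fingers":1}
    - {"dp":[0.37,-1,0.23],"angular":[0.012,0.056,-0.026],"fingers":1}
    - {"dp":[0.37,-1,0.23],"angular":[0.012,0.056,-0.026],"fingers":1}
    - {"dp":[0.37,-1,0.23],"angular":[0.012,0.056,-0.026],"fingers":1}

```text
time: 3.35
tool_pos: [368.7, -167.4, 211.9]
tcp_rot: [-178.5, -28.9, 5.3]
ft_force: [0.2, 0.1, 0.5]
finger_gap: 0.0
grip_force: 0.0
```

Run:
```python
from h import *
P=np.degrees(BP[2])
rows([(b2w(-210,-20,160),30,P),(b2w(-200,0,80),30,P),(b2w(-150,15,80),30,P)])
```

```text
dp [0.154, -0.856, 0.404] ang [-0.008, 0.006, -0.0]
dp [0.004, -0.946, 0.781] ang [-0.008, 0.006, -0.0]
dp [0.223, -1.018, 0.904] ang [-0.008, 0.006, -0.0]
```

Request:
step_arm:
  targets:
    - {"dp":[0.03,-0.15,0.07],"angular":[0,0,0],"fingers":1}
    - {"dp":[0.1,-0.45,0.25],"angular":[-0.008,0.006,0],"fingers":1}
    - {"dp":[0.154,-0.75,0.404],"angular":[-0.008,0.006,0],"fingers":1}
    - {"dp":[0.1,-0.87,0.55],"angular":[-0.008,0.006,0],"fingers":1}
    - {"dp":[0.01,-0.946,0.75],"angular":[-0.008,0.006,0],"fingers":1}
    - {"dp":[0.004,-0.946,0.781],"angular":[-0.008,0.006,0],"fingers":1}
    - {"dp":[0.004,-0.946,0.781],"angular":[-0.008,0.006,0],"fingers":1}
    - {"dp":[0.004,-0.946,0.781],"angular":[-0.008,0.006,0],"fingers":1}

```text
time: 4.35
tool_pos: [437.4, 32.5, 146.7]
tcp_rot: [-179.9, -27.8, 5.3]
ft_force: [-0.0, 0.2, 0.0]
finger_gap: -0.2
grip_force: 0.0
```

Run:
```python
from h import *
P=np.degrees(BP[2]);print(sense()['tool_pos'])
for n in('scene','top'):
    im=snapshot(n); f=[int(v) for v in proj(n,sense()['tool_pos'])]; print(n,f)
    s=im[160:290,240:380] if n=='scene' else im[140:270,170:310]
    cv2.imwrite(f'pics/{n}2.png',s)
a=np.hstack([cv2.imread('pics/scene2.png'),cv2.imread('pics/top2.png')])
cv2.imwrite('pics/c.png',cv2.resize(a,None,fx=2.8,fy=2.8,interpolation=cv2.INTER_CUBIC))
rows([(b2w(-150,15,80),30,P),(b2w(-125,20,80),30,P),(b2w(-124,25,80),30,P),(b2w(-147,62,80),30,P)])
```

```text
[437.356  32.517 146.667]
scene [304, 204]
top [245, 225]
dp [0.007, -0.077, 0.381] ang [-0.0, 0.012, -0.0]
dp [0.118, -0.102, 0.439] ang [-0.0, 0.012, -0.0]
dp [0.122, -0.127, 0.441] ang [-0.0, 0.012, -0.0]
dp [0.02, -0.312, 0.388] ang [-0.0, 0.012, -0.0]
```

View pics/c.png

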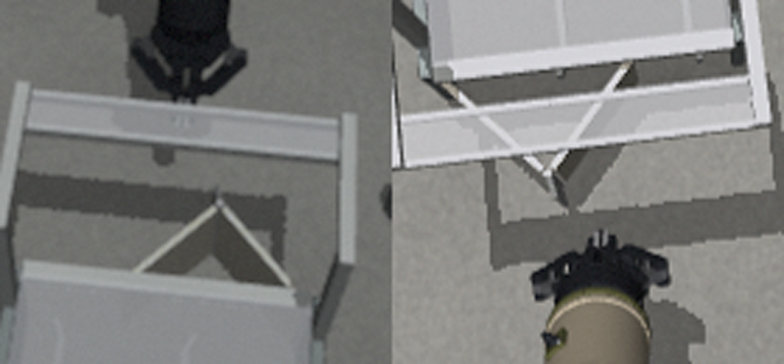

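The fold shows at top (226,202), and the fingertips at top (244,226), in front and to the right of it as planned. Now into the nook.

Request:
step_arm:
  targets:
    - {"dp":[0,-0.02,0.1],"angular":[0,0.006,0],"fingers":1}
    - {"dp":[0,-0.04,0.25],"angular":[0,0.012,0],"fingers":1}
    - {"dp":[0.007,-0.06,0.35],"angular":[0,0.012,0],"fingers":1}
    - {"dp":[0.007,-0.07,0.38],"angular":[0,0.012,0],"fingers":1}
    - {"dp":[0.06,-0.08,0.41],"angular":[0,0.012,0],"fingers":1}
    - {"dp":[0.11,-0.1,0.435],"angular":[0,0.012,0],"fingers":1}
    - {"dp":[0.118,-0.11,0.44],"angular":[0,0.012,0],"fingers":1}
    - {"dp":[0.118,-0.115,0.44],"angular":[0,0.012,0],"fingers":1}

```text
time: 5.45
tool_pos: [496.5, 62.7, 80.0]
tcp_rot: [-179.9, -29.9, 5.4]
ft_force: [-0.3, 0.1, 0.3]
finger_gap: -0.2
grip_force: 0.0
```

Run:
```python
from h import *
P=np.degrees(BP[2])
rows([(b2w(-124,28,80),30,P),(b2w(-136,43,80),30,P),(b2w(-147,62,80),30,P),(b2w(-151,84,80),30,P),(b2w(-152,100,80),30,P),(b2w(-152,106,80),30,P)])
```

```text
dp [0.005, -0.021, 0.003] ang [-0.001, 0.0, 0.0]
dp [-0.047, -0.096, -0.027] ang [-0.001, 0.0, 0.0]
dp [-0.095, -0.191, -0.054] ang [-0.001, 0.0, 0.0]
dp [-0.112, -0.301, -0.064] ang [-0.001, 0.0, 0.0]
dp [-0.117, -0.381, -0.066] ang [-0.001, 0.0, 0.0]
dp [-0.117, -0.411, -0.066] ang [-0.001, 0.0, 0.0]
```

Request:
step_arm:
  targets:
    - {"dp":[0,-0.02,0],"angular":[0,0,0],"fingers":1}
    - {"dp":[-0.02,-0.055,-0.01],"angular":[0,0,0],"fingers":1}
    - {"dp":[-0.045,-0.095,-0.027],"angular":[0,0,0],"fingers":1}
    - {"dp":[-0.07,-0.14,-0.04],"angular":[0,0,0],"fingers":1}
    - {"dp":[-0.095,-0.19,-0.054],"angular":[0,0,0],"fingers":1}
    - {"dp":[-0.105,-0.245,-0.06],"angular":[0,0,0],"fingers":1}
    - {"dp":[-0.112,-0.3,-0.064],"angular":[0,0,0],"fingers":1}
    - {"dp":[-0.112,-0.3,-0.064],"angular":[0,0,0],"fingers":1}

```text
time: 6.45
tool_pos: [464.5, 121.3, 79.6]
tcp_rot: [-179.8, -29.9, 5.5]
ft_force: [-0.6, -0.5, -0.3]
finger_gap: 0.2
grip_force: 0.0
```

Run:
```python
from h import *
P=np.degrees(BP[2])
print(sense()['ft_force']);im=snapshot('top'); im2=snapshot('scene')
cv2.imwrite('pics/d.png',cv2.resize(np.hstack([im2[160:290,240:380],im[140:270,170:310]]),None,fx=2.8,fy=2.8,interpolation=cv2.INTER_CUBIC))
rows([(b2w(-152,100,80),30,P),(b2w(-152,106,80),30,P),(b2w(-152,112,80),30,P)])
```

```text
[-0.61  -0.463 -0.265]
dp [-0.004, -0.078, -0.003] ang [-0.001, 0.0, 0.0]
dp [-0.004, -0.108, -0.003] ang [-0.001, 0.0, 0.0]
dp [-0.004, -0.138, -0.002] ang [-0.001, 0.0, 0.0]
```

View pics/d.png

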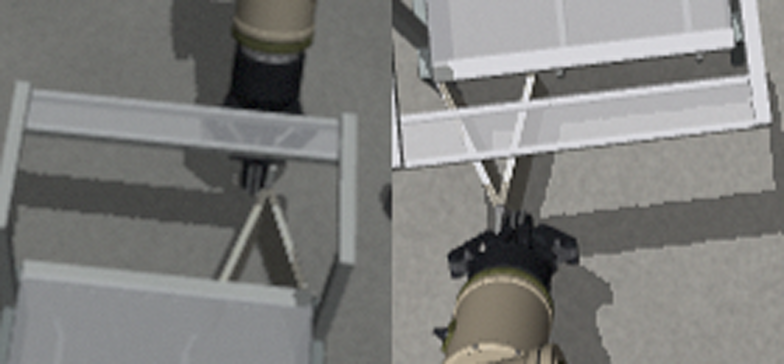

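The door is folding: the fold is now at top (208,212), with the fingers at its right. Continue.

Request:
step_arm:
  targets:
    - {"dp":[0,-0.03,0],"angular":[0,0,0],"fingers":1}
    - {"dp":[0.005,-0.06,0],"angular":[0,0,0],"fingers":1}
    - {"dp":[0.01,-0.09,0],"angular":[0,0,0],"fingers":1}
    - {"dp":[0.01,-0.105,0],"angular":[0,0,0],"fingers":1}
    - {"dp":[0.01,-0.12,0],"angular":[0,0,0],"fingers":1}
    - {"dp":[0.01,-0.13,0],"angular":[0,0,0],"fingers":1}
    - {"dp":[0.01,-0.135,0],"angular":[0,0,0],"fingers":1}
    - {"dp":[0.01,-0.135,0],"angular":[0,0,0],"fingers":1}

```text
time: 7.55
tool_pos: [463.0, 146.0, 79.1]
tcp_rot: [180.0, -29.7, 5.4]
ft_force: [-5.2, -9.4, -0.3]
finger_gap: 0.2
grip_force: 4.5
```

Run:
```python
from h import *
im=snapshot('top'); im2=snapshot('scene')
cv2.imwrite('pics/e.png',cv2.resize(np.hstack([im2[160:290,240:380],im[140:270,170:310]]),None,fx=2.8,fy=2.8,interpolation=cv2.INTER_CUBIC))
for q in (1.2,1.3,1.42):
  f=b2w(-150*np.sin(q),150-150*np.cos(q),112); e=b2w(0,150-300*np.cos(q),112)
  print(q,[(n,np.round(proj(n,f)),np.round(proj(n,e))) for n in('top','scene')])
print(sense()['tool_pos'],sense()['ft_force'])
```

```text
1.2 [('top', array([210., 213.]), array([224., 162.])), ('scene', array([334., 226.]), array([313., 266.]))]
1.3 [('top', array([205., 215.]), array([214., 163.])), ('scene', array([339., 226.]), array([323., 267.]))]
1.42 [('top', array([199., 217.]), array([202., 164.])), ('scene', array([345., 225.]), array([335., 268.]))]
[463.016 145.942  79.14 ] [-4.761 -9.475 -1.385]
```

View pics/e.png

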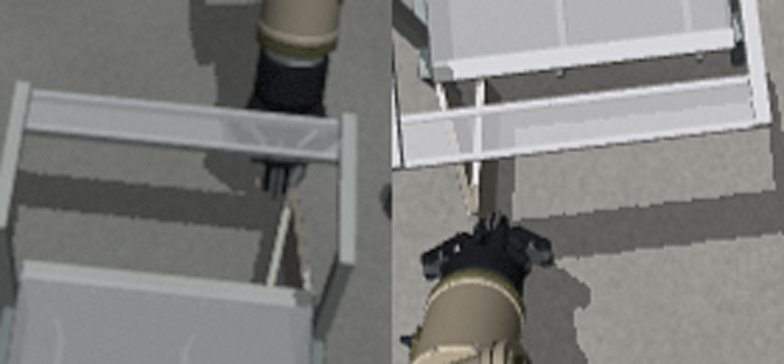

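Request:
step_arm:
  targets:
    - {"dp":[0,-0.005,0],"angular":[0,0,0],"fingers":1}
    - {"dp":[0,-0.01,0],"angular":[0,0,0],"fingers":1}
    - {"dp":[0,-0.015,0],"angular":[0,0,0],"fingers":1}
    - {"dp":[0,-0.015,0],"angular":[0,0,0],"fingers":1}
    - {"dp":[0,-0.015,0],"angular":[0,0,0],"fingers":1}
    - {"dp":[0,-0.015,0],"angular":[0,0,0],"fingers":1}
    - {"dp":[0,-0.015,0],"angular":[0,0,0],"fingers":1}
    - {"dp":[0,-0.015,0],"angular":[0,0,0],"fingers":1}

```text
time: 8.65
tool_pos: [462.7, 147.0, 78.9]
tcp_rot: [179.8, -29.6, 5.4]
ft_force: [-7.4, -24.0, 4.9]
finger_gap: 0.3
grip_force: 11.7
```

Run:
```python
from h import *
P=np.degrees(BP[2]); tp=np.load('tray.npy'); ty=np.degrees(tp[2])
def t2w(x,y,z):
    c,s=np.cos(tp[2]),np.sin(tp[2]); return np.array([tp[0]+c*x-s*y,tp[1]+s*x+c*y,z])
a=b2w(-160,80,85);b=b2w(-215,40,140); pre=t2w(-141,0,137); print(pre,t2w(-56.5,0,52.5))
rows([(a,30,P),(b,32,P)])
print('then');c0=(b,32,P); c1=((b+pre)/2+[0,0,20],40,4); rows([c1],c0)
```

```text
[ 327.668 -329.715  137.   ] [ 412.003 -324.439   52.5  ]
dp [-0.025, 0.155, -0.049] ang [0.001, 0.002, 0.0]
dp [-0.128, 0.356, -0.423] ang [0.001, 0.013, 0.0]
then
dp [-0.195, 0.978, -0.231] ang [-0.004, 0.044, 0.006]
```

Request:
step_arm:
  targets:
    - {"dp":[0,0.07,0],"angular":[0,0,0],"fingers":1}
    - {"dp":[-0.025,0.155,-0.049],"angular":[0,0,0],"fingers":1}
    - {"dp":[-0.08,0.25,-0.2],"angular":[0,0.006,0],"fingers":1}
    - {"dp":[-0.128,0.356,-0.423],"angular":[0,0.013,0],"fingers":1}
    - {"dp":[-0.16,0.55,-0.48],"angular":[0,0.02,0],"fingers":1}
    - {"dp":[-0.19,0.75,-0.52],"angular":[0,0.03,0],"fingers":0.5}
    - {"dp":[-0.22,0.9,-0.56],"angular":[0,0.035,0],"fingers":0}
    - {"dp":[-0.24,1,-0.58],"angular":[0,0.04,0],"fingers":0}

```text
time: 9.65
tool_pos: [449.5, -81.5, 169.6]
tcp_rot: [-178.3, -34.6, 5.4]
ft_force: [-0.3, -0.9, -0.2]
finger_gap: 54.2
grip_force: 0.0
```

Run:
```python
from h import *
print(sense()['tool_pos'])
rows([((327,-330,150),45,3.6)])
```

```text
[449.506 -81.486 169.593]
dp [-0.654, 1.169, -0.367] ang [-0.016, 0.058, 0.007]
```

Request:
step_arm:
  targets:
    - {"dp":[-0.15,0.12,-0.05],"angular":[0,0.01,0],"fingers":0}
    - {"dp":[-0.35,0.35,-0.15],"angular":[-0.008,0.025,0.003],"fingers":0}
    - {"dp":[-0.5,0.6,-0.25],"angular":[-0.016,0.04,0.007],"fingers":0}
    - {"dp":[-0.6,0.8,-0.34],"angular":[-0.016,0.058,0.007],"fingers":0}
    - {"dp":[-0.65,1,-0.367],"angular":[-0.016,0.058,0.007],"fingers":0}
    - {"dp":[-0.65,1,-0.367],"angular":[-0.016,0.058,0.007],"fingers":0}
    - {"dp":[-0.65,1,-0.367],"angular":[-0.016,0.058,0.007],"fingers":0}
    - {"dp":[-0.65,1,-0.367],"angular":[-0.016,0.058,0.007],"fingers":0}

```text
time: 10.65
tool_pos: [324.7, -294.5, 151.8]
tcp_rot: [179.8, -44.9, 3.9]
ft_force: [0.6, -0.3, 0.3]
finger_gap: 85.7
grip_force: 0.0
```

Run:
```python
from h import *
print(sense()['tool_pos'],sense()['tcp_rot'])
rows([((328,-330,137),45,3.6),((412,-324.4,52.5),45,3.6)])
```

```text
[ 324.729 -294.454  151.779] [179.82  -44.906   3.857]
dp [-0.049, 0.178, 0.056] ang [-0.0, 0.001, 0.001]
dp [-0.049, 0.177, 0.652] ang [-0.0, 0.001, 0.001]
```

Now line up behind the plate and take one close look before descending.

Request:
step_arm:
  targets:
    - {"dp":[-0.025,0.09,0.03],"angular":[0,0,0],"fingers":0}
    - {"dp":[-0.049,0.178,0.056],"angular":[0,0,0],"fingers":0}
    - {"dp":[-0.049,0.178,0.1],"angular":[0,0,0],"fingers":0}
    - {"dp":[-0.049,0.178,0.2],"angular":[0,0,0],"fingers":0}
    - {"dp":[-0.049,0.178,0.25],"angular":[0,0,0],"fingers":0}
    - {"dp":[-0.049,0.178,0.25],"angular":[0,0,0],"fingers":0}
    - {"dp":[-0.049,0.178,0.25],"angular":[0,0,0],"fingers":0}
    - {"dp":[-0.049,0.178,0.25],"angular":[0,0,0],"fingers":0}

```text
time: 11.65
tool_pos: [354.4, -328.9, 108.9]
tcp_rot: [180.0, -44.9, 3.6]
ft_force: [-0.8, -0.4, 1.0]
finger_gap: 85.4
grip_force: 0.0
```

Run:
```python
from h import *
im=snapshot('top'); im2=snapshot('scene')
A=lambda i,y,x:i[y:y+100,x:x+130]
cv2.imwrite('pics/f.png',cv2.resize(np.hstack([A(im2,150,140),A(im,170,310)]),None,fx=3,fy=3,interpolation=cv2.INTER_CUBIC))
s=sense();print(s['tool_pos'],proj('top',s['tool_pos']),proj('scene',s['tool_pos']))
rows([((412,-324.4,52.5),45,3.6)])
```

```text
[ 354.326 -328.868  108.686] [np.float64(377.3863496852113), np.float64(253.3393244813289)] [np.float64(201.80390062899394), np.float64(170.3688782427924)]
dp [0.006, -0.004, 0.403] ang [0.0, 0.0, 0.0]
```

View pics/f.png

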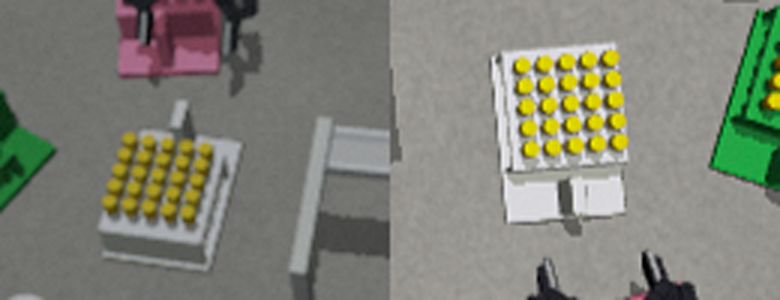

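The fingers are at top (362,258) and (397,255), straddling the plate at (374,235) as they advance. Descend and grip.

Request:
step_arm:
  targets:
    - {"dp":[0.002,0,0.05],"angular":[0,0,0],"fingers":0}
    - {"dp":[0.004,0,0.15],"angular":[0,0,0],"fingers":0}
    - {"dp":[0.006,0,0.25],"angular":[0,0,0],"fingers":0}
    - {"dp":[0.006,0,0.33],"angular":[0,0,0],"fingers":0}
    - {"dp":[0.006,0,0.38],"angular":[0,0,0],"fingers":0}
    - {"dp":[0.006,0,0.4],"angular":[0,0,0],"fingers":0}
    - {"dp":[0.006,0,0.4],"angular":[0,0,0],"fingers":0}
    - {"dp":[0.006,0,0.4],"angular":[0,0,0],"fingers":0}

```text
time: 12.75
tool_pos: [411.6, -325.3, 52.9]
tcp_rot: [180.0, -44.9, 3.6]
ft_force: [-0.3, 0.1, 0.1]
finger_gap: 85.8
grip_force: 0.0
```

Request:
step_arm:
  newtons: 50
  targets:
    - {"dp":[0,0,0],"angular":[0,0,0],"fingers":0.4}
    - {"dp":[0,0,0],"angular":[0,0,0],"fingers":0.6}
    - {"dp":[0,0,0],"angular":[0,0,0],"fingers":0.75}
    - {"dp":[0,0,0],"angular":[0,0,0],"fingers":1}
    - {"dp":[0,0,0],"angular":[0,0,0],"fingers":1}
    - {"dp":[0,0,0],"angular":[0,0,0],"fingers":1}
    - {"dp":[0,0,0],"angular":[0,0,0],"fingers":1}
    - {"dp":[0,0,0],"angular":[0,0,0],"fingers":1}

```text
time: 13.75
tool_pos: [411.8, -324.7, 52.6]
tcp_rot: [-180.0, -44.9, 3.6]
ft_force: [-3.8, 1.8, 5.4]
finger_gap: 13.2
grip_force: 49.7
```

Run:
```python
from h import *
s=sense(); P=np.degrees(BP[2]);print(s['tool_pos'],s['tcp_rot'])
# TCP in tray frame approx (-56.5,0); tool z kept. lane-aligned poses at tray origin bay (-150,-40)
z=s['tool_pos'][2]
for X in(-150,-60,45): print(X,b2w(X-56.5,-40,z))
rows([(b2w(-150-56.5,-40,z),45,P)])
```

```text
[ 411.782 -324.706   52.62 ] [-179.952  -44.923    3.606]
-150 [421.381  -8.491  52.62 ]
-60 [510.986  -0.06   52.62 ]
45 [615.524   9.777  52.62 ]
dp [0.104, -1.575, 0.105] ang [0.007, 0.0, -0.007]
```

Request:
step_arm:
  targets:
    - {"dp":[0.003,-0.05,0.003],"angular":[0,0,0],"fingers":1}
    - {"dp":[0.01,-0.16,0.01],"angular":[0,0,0],"fingers":1}
    - {"dp":[0.02,-0.3,0.02],"angular":[0,0,0],"fingers":1}
    - {"dp":[0.03,-0.45,0.03],"angular":[0.003,0,-0.003],"fingers":1}
    - {"dp":[0.04,-0.6,0.04],"angular":[0.003,0,-0.003],"fingers":1}
    - {"dp":[0.048,-0.72,0.048],"angular":[0.003,0,-0.003],"fingers":1}
    - {"dp":[0.052,-0.79,0.053],"angular":[0.003,0,-0.003],"fingers":1}
    - {"dp":[0.053,-0.8,0.053],"angular":[0.003,0,-0.003],"fingers":1}

```text
time: 14.75
tool_pos: [449.6, -203.1, 53.2]
tcp_rot: [-178.0, -43.9, 4.5]
ft_force: [-2.1, -5.1, 5.1]
finger_gap: 13.7
grip_force: 51.3
```

Run:
```python
from h import *
s=sense(); P=np.degrees(BP[2]);print(s['tool_pos'],s['tcp_rot'])
rows([(b2w(-150-56.5,-40,52.6),45,P)])
```

```text
[ 449.6   -203.142   53.155] [-177.98   -43.852    4.545]
dp [-0.048, -0.982, -0.007] ang [-0.008, 0.006, -0.003]
```

Request:
step_arm:
  targets:
    - {"dp":[0,0,0],"angular":[0,0,0],"fingers":1}
    - {"dp":[0,-0.05,0],"angular":[-0.002,0.001,0],"fingers":1}
    - {"dp":[-0.005,-0.13,0],"angular":[-0.004,0.003,-0.001],"fingers":1}
    - {"dp":[-0.01,-0.22,0],"angular":[-0.008,0.006,-0.003],"fingers":1}
    - {"dp":[-0.015,-0.31,0],"angular":[-0.008,0.006,-0.003],"fingers":1}
    - {"dp":[-0.02,-0.38,0],"angular":[-0.008,0.006,-0.003],"fingers":1}
    - {"dp":[-0.02,-0.4,0],"angular":[-0.008,0.006,-0.003],"fingers":1}
    - {"dp":[-0.02,-0.4,0],"angular":[-0.008,0.006,-0.003],"fingers":1}

```text
time: 15.75
tool_pos: [483.2, -162.2, 52.9]
tcp_rot: [-177.7, -43.4, 5.3]
ft_force: [0.7, -3.9, 7.2]
finger_gap: 13.2
grip_force: 53.5
```

Run:
```python
from h import *
s=sense(); P=np.degrees(BP[2]);print(s['tool_pos'],s['tcp_rot'],s['ft_force'])
rows([(b2w(-150-56.5,-40,52.6),45,P)])
```

```text
[ 483.249 -162.24    52.928] [-177.652  -43.397    5.312] [ 0.737 -3.925  7.249]
dp [-0.173, -0.8, -0.129] ang [-0.013, 0.009, -0.0]
```

Run:
```python
from h import *
s=sense(); print(s['joint_pos'])
```

```text
[-49.947 -21.03  142.944  53.971  46.584  -0.924]
```

Joint 3 is at its limit, so a 45° lean can't reach this close to the base. I'll release, re-lean to about 22° in place, regrip, and take the tray into the mouth. The last stretch will be pushed from behind with more lean.

Run:
```python
from h import *
s=sense(); R=Ro.from_euler('xyz',s['tcp_rot'],degrees=True); g=s['tool_pos']-19*R.apply([0,0,1]); print('grasp',g)
zz=lambda L,h:Ro.from_euler('xyz',[180,-L,h],degrees=True).apply([0,0,1])
h=5.4
rows([(g+19*zz(33,h),33,h),(g+19*zz(22,h),22,h)])
p=g+19*zz(22,h)
# aligned: grasp at tray x=-70
tg=b2w(-120-70,-40,g[2])+19*zz(22,h); print(p,tg); rows([(tg,22,h)],(p,22,h))
```

```text
grasp [ 470.335 -164.222   66.722]
dp [-0.017, 0.004, -0.002] ang [-0.013, -0.058, 0.001]
dp [-0.035, 0.004, -0.007] ang [-0.013, -0.119, 0.002]
[ 477.421 -163.553   49.105] [444.895  -6.276  49.105]
dp [-0.082, -0.798, -0.033] ang [0.0, 0.0, 0.0]
```

Request:
step_arm:
  targets:
    - {"dp":[0,0,0],"angular":[0,0,0],"fingers":0}
    - {"dp":[0,0,0],"angular":[0,0,0],"fingers":0}
    - {"dp":[0,0,0],"angular":[0,0,0],"fingers":0}
    - {"dp":[0,0,0],"angular":[0,0,0],"fingers":0}
    - {"dp":[0,0,0],"angular":[0,0,0],"fingers":0}
    - {"dp":[0,0,0],"angular":[0,0,0],"fingers":0}
    - {"dp":[0,0,0],"angular":[0,0,0],"fingers":0}
    - {"dp":[0,0,0],"angular":[0,0,0],"fingers":0}

```text
time: 16.75
tool_pos: [481.8, -160.0, 50.7]
tcp_rot: [-177.3, -43.2, 5.2]
ft_force: [0.2, 0.2, 0.2]
finger_gap: 85.3
grip_force: 0.0
```

Request:
step_arm:
  targets:
    - {"dp":[-0.009,0.002,0],"angular":[-0.007,-0.03,0],"fingers":0}
    - {"dp":[-0.017,0.004,-0.002],"angular":[-0.013,-0.058,0.001],"fingers":0}
    - {"dp":[-0.026,0.004,-0.006],"angular":[-0.013,-0.09,0.001],"fingers":0}
    - {"dp":[-0.035,0.004,-0.015],"angular":[-0.013,-0.119,0.002],"fingers":0}
    - {"dp":[-0.035,0.004,-0.015],"angular":[-0.013,-0.119,0.002],"fingers":0}
    - {"dp":[-0.035,0.004,-0.015],"angular":[-0.013,-0.119,0.002],"fingers":0}
    - {"dp":[-0.035,0.004,-0.015],"angular":[-0.013,-0.119,0.002],"fingers":0}
    - {"dp":[-0.035,0.004,-0.015],"angular":[-0.013,-0.119,0.002],"fingers":0}

```text
time: 17.75
tool_pos: [474.1, -161.6, 47.5]
tcp_rot: [-179.7, -21.8, 5.3]
ft_force: [0.2, -0.0, -0.4]
finger_gap: 85.3
grip_force: 0.0
```

Run:
```python
from h import *
s=sense(); print(s['joint_pos'],s['tool_pos'])
im=snapshot('top'); im2=snapshot('scene')
for n in('top','scene'):
    for l in('tray','tray_grip'): print(n,l,[(np.round(d['at'],1).tolist(),round(d['conf'],2)) for d in pinpoint(n,l)])
g=s['tool_pos']-19*Ro.from_euler('xyz',s['tcp_rot'],degrees=True).apply([0,0,1]);g[2]=85;print(proj('top',g),proj('scene',g))
A=lambda i,y,x:i[y:y+120,x:x+130]
cv2.imwrite('pics/g.png',cv2.resize(np.hstack([A(im2,150,180),A(im,150,260)]),None,fx=3,fy=3,interpolation=cv2.INTER_CUBIC))
```

```text
[-35.089 -15.381 130.144  18.595  49.991  39.414] [ 474.111 -161.616   47.524]
top tray [([442.4, 205.3], 0.85), ([308.1, 191.6], 0.61), ([395.0, 297.3], 0.57)]
top tray_grip [([450.0, 222.2], 0.93), ([395.4, 275.5], 0.91), ([316.0, 211.4], 0.62)]
scene tray [([129.3, 209.4], 0.92), ([239.3, 249.2], 0.8), ([198.6, 153.2], 0.58)]
scene tray_grip [([133.0, 181.6], 0.73), ([192.9, 158.5], 0.63), ([239.8, 210.7], 0.62)]
[np.float64(315.3878482504116), np.float64(214.63456414924468)] [np.float64(242.1573891215133), np.float64(211.3936923190212)]
```

View pics/g.png

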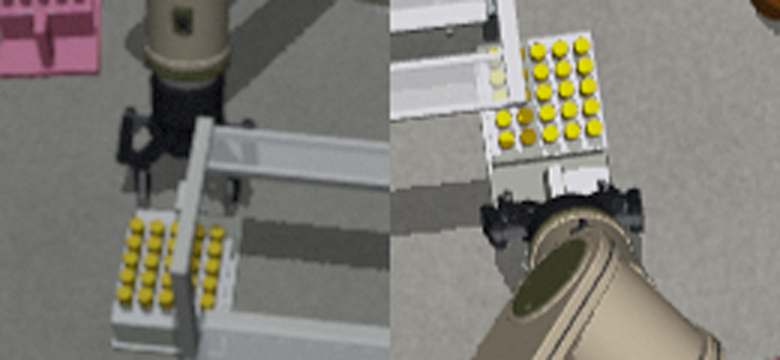

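The plate, at top (318,210), lies between the open fingers and the tray is upright. Regrip.

Request:
step_arm:
  targets:
    - {"dp":[0,0,0],"angular":[0,0,0],"fingers":0.4}
    - {"dp":[0,0,0],"angular":[0,0,0],"fingers":0.7}
    - {"dp":[0,0,0],"angular":[0,0,0],"fingers":1}
    - {"dp":[0,0,0],"angular":[0,0,0],"fingers":1}
    - {"dp":[0,0,0],"angular":[0,0,0],"fingers":1}
    - {"dp":[0,0,0],"angular":[0,0,0],"fingers":1}
    - {"dp":[0,0,0],"angular":[0,0,0],"fingers":1}
    - {"dp":[0,0,0],"angular":[0,0,0],"fingers":1}

```text
time: 19.05
tool_pos: [474.8, -161.6, 48.2]
tcp_rot: [-179.8, -21.8, 5.4]
ft_force: [-1.1, 0.9, 3.1]
finger_gap: 13.6
grip_force: 49.3
```

Run:
```python
from h import *
s=sense(); h=np.degrees(BP[2]); p=s['tool_pos']; print(p,s['tcp_rot'],s['ft_force'])
# TCP at tray x ~ -64 (grasp -71)
tg=[b2w(-125-64,y,p[2]) for y in (-190,-120,-40)]
print(tg); rows([(t,22,h) for t in tg])
```

```text
[ 474.846 -161.641   48.153] [-179.782  -21.808    5.399] [-1.071  0.906  3.094]
[array([ 452.857, -156.192,   48.153]), array([446.299, -86.5  ,  48.153]), array([438.804,  -6.852,  48.153])]
dp [-0.099, -0.038, -0.04] ang [-0.001, 0.001, 0.0]
dp [-0.099, -0.388, -0.038] ang [-0.001, 0.001, 0.0]
dp [-0.099, -0.788, -0.037] ang [-0.001, 0.001, 0.0]
```

Request:
step_arm:
  targets:
    - {"dp":[-0.05,-0.02,-0.02],"angular":[0,0,0],"fingers":1}
    - {"dp":[-0.099,-0.06,-0.04],"angular":[0,0,0],"fingers":1}
    - {"dp":[-0.099,-0.16,-0.039],"angular":[0,0,0],"fingers":1}
    - {"dp":[-0.099,-0.28,-0.039],"angular":[0,0,0],"fingers":1}
    - {"dp":[-0.099,-0.4,-0.038],"angular":[0,0,0],"fingers":1}
    - {"dp":[-0.099,-0.5,-0.038],"angular":[0,0,0],"fingers":1}
    - {"dp":[-0.099,-0.58,-0.038],"angular":[0,0,0],"fingers":1}
    - {"dp":[-0.099,-0.6,-0.038],"angular":[0,0,0],"fingers":1}

```text
time: 20.05
tool_pos: [442.1, -43.8, 48.1]
tcp_rot: [-179.8, -21.8, 5.5]
ft_force: [-0.2, -2.3, -0.4]
finger_gap: 13.1
grip_force: 49.6
```

Run:
```python
from h import *
s=sense(); h=np.degrees(BP[2]); p=s['tool_pos']; print(p,s['tcp_rot'],s['ft_force'],s['joint_pos'])
tg=[b2w(-125-64,-40,48)]
rows([(t,22,h) for t in tg])
```

```text
[442.141 -43.814  48.142] [-179.815  -21.809    5.461] [-0.225 -2.297 -0.385] [-20.088 -31.023 141.071  12.15   50.814  58.309]
dp [0.001, -0.186, 0.002] ang [-0.001, 0.001, 0.0]
```

Request:
step_arm:
  targets:
    - {"dp":[0.02,-0.05,0.01],"angular":[0,0,0],"fingers":1}
    - {"dp":[0.04,-0.1,0.02],"angular":[0,0,0],"fingers":1}
    - {"dp":[0.04,-0.15,0.02],"angular":[0,0,0],"fingers":1}
    - {"dp":[0.04,-0.18,0.02],"angular":[0,0,0],"fingers":1}
    - {"dp":[0.04,-0.186,0.02],"angular":[0,0,0],"fingers":1}
    - {"dp":[0.04,-0.186,0.02],"angular":[0,0,0],"fingers":1}
    - {"dp":[0.04,-0.186,0.02],"angular":[0,0,0],"fingers":1}
    - {"dp":[0.04,-0.186,0.02],"angular":[0,0,0],"fingers":1}

```text
time: 21.05
tool_pos: [448.0, -6.3, 48.1]
tcp_rot: [-179.8, -21.9, 5.4]
ft_force: [-0.4, -0.7, 5.9]
finger_gap: 13.5
grip_force: 50.3
```

Run:
```python
from h import *
s=sense(); h=np.degrees(BP[2]); p=s['tool_pos']; print(p,s['tcp_rot'],s['ft_force'],s['joint_pos'])
im=snapshot('top'); im2=snapshot('scene')
for n,I in(('top',im),('scene',im2)):
    for l in('tray',): print(n,l,[(np.round(d['at'],1).tolist(),round(d['conf'],2)) for d in pinpoint(n,l)])
    for x,y in((5,-104-15),(25,-104),(130,-104),(5,39),(25,24),(130,24)):
        q=proj(n,b2w(x,y,22)); cv2.circle(I,(round(q[0]),round(q[1])),0,(0,0,255),-1)
A=lambda i,y,x:i[y:y+150,x:x+130]
cv2.imwrite('pics/i.png',cv2.resize(np.hstack([A(im2,170,235),A(im,120,190)]),None,fx=3,fy=3,interpolation=cv2.INTER_CUBIC))
rows([(b2w(X-64,-40,48),22,h) for X in(-85,-60,-40)])
```

```text
[447.968  -6.27   48.14 ] [-179.765  -21.861    5.392] [-0.407 -0.657  5.88 ] [-13.151 -30.797 140.945   9.26   49.468  66.652]
top tray [([258.9, 202.5], 0.93), ([394.9, 298.1], 0.88), ([440.4, 204.4], 0.69)]
scene tray [([196.5, 155.6], 0.85), ([290.0, 244.8], 0.8), ([130.5, 210.4], 0.66)]
dp [0.143, -0.001, 0.058] ang [-0.001, 0.001, 0.0]
dp [0.259, -0.001, 0.105] ang [-0.001, 0.001, 0.0]
dp [0.352, -0.001, 0.142] ang [-0.001, 0.001, 0.0]
```

View pics/i.png

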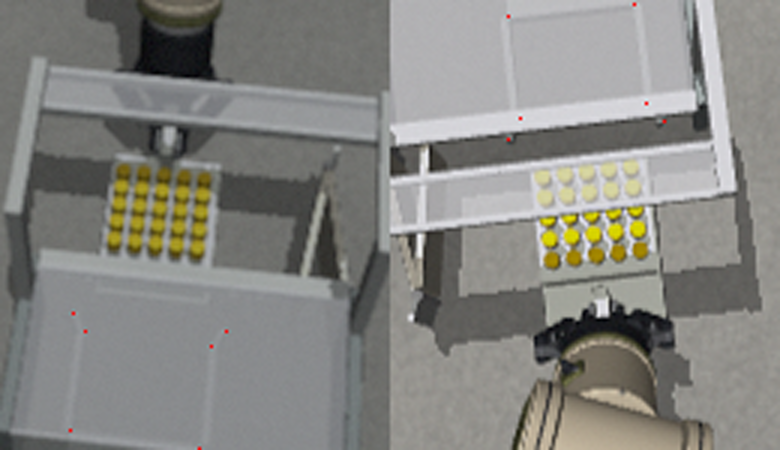

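The rails line up with the predicted red dots. Tray and door look right, with the fold at scene (347,220) and top (199,225). Quick numeric check of the tray's lateral offset.

Run:
```python
from h import *
c,s=np.cos(BP[2]),np.sin(BP[2])
for w in(tri((290,244.8),(258.9,202.5)),at_z('top',(258.9,202.5),0)):
    d=w[:2]-BP[:2]; print(w,'bay',c*d[0]+s*d[1],-s*d[0]+c*d[1])
# end caps of tubes z95: rows; left/right bottom-row caps in top
for uv in((553,260),(641,250),(543,178),(631,168)):
    w=at_z('top',((uv[0]-390)/3+190,uv[1]/3+120),95); d=w[:2]-BP[:2]; print('cap bay',c*d[0]+s*d[1],-s*d[0]+c*d[1])
```

```text
[513.169   3.21    9.135] bay -114.01997649152068 -36.949086282816346
[514.59    1.569   0.   ] bay -112.75919425665171 -38.7161327161337
cap bay -130.89289517965167 -0.12395802879326112
cap bay -130.91400056243825 -83.3800652158807
cap bay -52.22087531450683 1.0853776802501018
cap bay -52.13753627035753 -82.728182691412
```

Request:
step_arm:
  targets:
    - {"dp":[0.03,0,0.012],"angular":[0,0,0],"fingers":1}
    - {"dp":[0.08,0,0.032],"angular":[0,0,0],"fingers":1}
    - {"dp":[0.13,0,0.053],"angular":[0,0,0],"fingers":1}
    - {"dp":[0.18,0,0.073],"angular":[0,0,0],"fingers":1}
    - {"dp":[0.23,0,0.093],"angular":[0,0,0],"fingers":1}
    - {"dp":[0.26,0,0.105],"angular":[0,0,0],"fingers":1}
    - {"dp":[0.26,0,0.105],"angular":[0,0,0],"fingers":1}
    - {"dp":[0.26,0,0.105],"angular":[0,0,0],"fingers":1}

```text
time: 22.25
tool_pos: [504.2, -0.8, 48.1]
tcp_rot: [-179.8, -21.9, 5.4]
ft_force: [4.6, 1.1, 4.6]
finger_gap: 13.7
grip_force: 50.0
```

Request:
step_arm:
  targets:
    - {"dp":[0.02,0,0.008],"angular":[0,0,0],"fingers":1}
    - {"dp":[0.05,0,0.02],"angular":[0,0,0],"fingers":1}
    - {"dp":[0.08,0,0.032],"angular":[0,0,0],"fingers":1}
    - {"dp":[0.1,0,0.04],"angular":[0,0,0],"fingers":1}
    - {"dp":[0.12,0,0.048],"angular":[0,0,0],"fingers":1}
    - {"dp":[0.12,0,0.048],"angular":[0,0,0],"fingers":1}
    - {"dp":[0.12,0,0.048],"angular":[0,0,0],"fingers":1}
    - {"dp":[0.12,0,0.048],"angular":[0,0,0],"fingers":1}

```text
time: 23.25
tool_pos: [529.3, 1.5, 48.1]
tcp_rot: [-179.8, -21.8, 5.4]
ft_force: [-3.2, -1.6, 10.9]
finger_gap: 13.1
grip_force: 51.4
```

Run:
```python
from h import *
s=sense(); h=np.degrees(BP[2]); p=s['tool_pos']; d=p[:2]-BP[:2];c,q=np.cos(BP[2]),np.sin(BP[2]);print('tcp bay',c*d[0]+q*d[1],-q*d[0]+c*d[1],s['tcp_rot'],s['ft_force'],s['joint_pos'])
# release, back: up along tool to clear plate, then behind it with lean 30
X=c*d[0]+q*d[1]+64
a=b2w(X-64-75,-40,130)   # back & up
b=b2w(X-83-35,-40,45); print(X)
rows([(b2w(X-64-45,-40,48+90),22,h),(b2w(X-83-45,-40,110),26,h),(b,28,h)])
```

```text
tcp bay -98.08412266904081 -40.1504213271146 [-179.772  -21.837    5.399] [-3.161 -1.592 10.949] [ -9.299 -13.08  128.226   8.127  44.011  70.446]
-34.08412266904081
dp [-0.042, -0.003, -0.501] ang [-0.001, 0.001, 0.0]
dp [-0.182, -0.002, -0.406] ang [-0.001, 0.023, 0.0]
dp [-0.256, -0.001, -0.086] ang [-0.001, 0.034, 0.0]
```

Request:
step_arm:
  targets:
    - {"dp":[0,0,0],"angular":[0,0,0],"fingers":0}
    - {"dp":[0,0,0],"angular":[0,0,0],"fingers":0}
    - {"dp":[0,0,0],"angular":[0,0,0],"fingers":0}
    - {"dp":[0,0,0],"angular":[0,0,0],"fingers":0}
    - {"dp":[-0.01,0,-0.15],"angular":[0,0,0],"fingers":0}
    - {"dp":[-0.03,0,-0.33],"angular":[0,0,0],"fingers":0}
    - {"dp":[-0.05,0,-0.48],"angular":[0,0,0],"fingers":0}
    - {"dp":[-0.06,0,-0.5],"angular":[0,0,0],"fingers":0}

```text
time: 24.25
tool_pos: [482.1, -3.8, 138.2]
tcp_rot: [-179.9, -22.0, 5.4]
ft_force: [-0.1, -0.3, 0.1]
finger_gap: 85.7
grip_force: 0.0
```

```bash
cat >> h.py <<'E'
def bay(p):
    d=p[:2]-BP[:2];c,q=np.cos(BP[2]),np.sin(BP[2]); return c*d[0]+q*d[1],-q*d[0]+c*d[1],p[2]
E
python3 - <<'E'
from h import *
s=sense(); h=np.degrees(BP[2]); print('tcp bay',bay(s['tool_pos']),s['tcp_rot'],s['joint_pos'])
rows([(b2w(-160,-40,120),24,h),(b2w(-160,-40,42),25,h)])
E
```

```text
tcp bay (np.float64(-145.5784368663716), np.float64(-41.000442519226965), np.float64(138.2275569429814)) [-179.853  -22.045    5.406] [-11.416 -31.275 131.323   7.444  59.019  70.493]
dp [-0.101, -0.005, 0.057] ang [-0.001, 0.011, 0.0]
dp [-0.247, -0.004, 0.419] ang [-0.001, 0.016, 0.0]
```

Request:
step_arm:
  targets:
    - {"dp":[-0.05,-0.005,0.02],"angular":[0,0.005,0],"fingers":1}
    - {"dp":[-0.1,-0.005,0.057],"angular":[0,0.011,0],"fingers":1}
    - {"dp":[-0.15,-0.005,0.18],"angular":[0,0.013,0],"fingers":1}
    - {"dp":[-0.2,-0.004,0.3],"angular":[0,0.016,0],"fingers":1}
    - {"dp":[-0.24,-0.004,0.4],"angular":[0,0.016,0],"fingers":1}
    - {"dp":[-0.247,-0.004,0.419],"angular":[0,0.016,0],"fingers":1}
    - {"dp":[-0.247,-0.004,0.419],"angular":[0,0.016,0],"fingers":1}
    - {"dp":[-0.247,-0.004,0.419],"angular":[0,0.016,0],"fingers":1}

```text
time: 25.25
tool_pos: [467.1, -3.8, 40.7]
tcp_rot: [-179.8, -24.8, 5.4]
ft_force: [0.6, 0.3, 0.4]
finger_gap: 0.3
grip_force: 0.0
```

Run:
```python
from h import *
s=sense(); h=np.degrees(BP[2]); print('tcp bay',bay(s['tool_pos']),s['tcp_rot'],s['joint_pos'],s['ft_force'])
rows([(b2w(-135,-40,42),26,h),(b2w(-105,-40,42),30,h),(b2w(-80,-40,42),35,h),(b2w(-60,-40,42),38,h)])
```

```text
tcp bay (np.float64(-160.58224327882962), np.float64(-39.6395510904027), np.float64(40.67101896504447)) [-179.798  -24.759    5.391] [-12.869 -28.262 141.065  11.14   44.148  65.27 ] [0.621 0.258 0.363]
dp [0.119, 0.002, 0.048] ang [-0.001, 0.007, 0.0]
dp [0.255, 0.002, 0.11] ang [-0.001, 0.029, 0.0]
dp [0.369, 0.002, 0.163] ang [-0.001, 0.057, -0.0]
dp [0.459, 0.003, 0.205] ang [-0.001, 0.074, -0.0]
```

Request:
step_arm:
  targets:
    - {"dp":[0.06,0.002,0.024],"angular":[0,0.004,0],"fingers":1}
    - {"dp":[0.12,0.002,0.048],"angular":[0,0.007,0],"fingers":1}
    - {"dp":[0.17,0.002,0.07],"angular":[0,0.015,0],"fingers":1}
    - {"dp":[0.21,0.002,0.09],"angular":[0,0.022,0],"fingers":1}
    - {"dp":[0.255,0.002,0.11],"angular":[0,0.029,0],"fingers":1}
    - {"dp":[0.3,0.002,0.13],"angular":[0,0.04,0],"fingers":1}
    - {"dp":[0.34,0.002,0.15],"angular":[0,0.05,0],"fingers":1}
    - {"dp":[0.369,0.002,0.163],"angular":[0,0.057,0],"fingers":1}

```text
time: 26.25
tool_pos: [546.5, 3.7, 40.3]
tcp_rot: [-179.7, -35.0, 5.3]
ft_force: [-2.9, 0.4, -0.1]
finger_gap: -0.2
grip_force: 1.4
```

Run:
```python
from h import *
s=sense(); h=np.degrees(BP[2]); print('tcp bay',bay(s['tool_pos']),s['tcp_rot'],s['joint_pos'],s['ft_force'])
rows([(b2w(-65,-40,42),38,h),(b2w(-54,-40,42),38,h),(b2w(-46,-40,42),38,h)])
snapshot('top');print([(np.round(d['at'],1).tolist(),round(d['conf'],2)) for l in('tray','tray_grip') for d in pinpoint('top',l)])
```

```text
tcp bay (np.float64(-80.77699030520283), np.float64(-39.603110913569886), np.float64(40.284823289252856)) [-179.733  -34.963    5.316] [-11.627 -17.879 137.89   21.461  27.945  56.82 ] [-2.851  0.436 -0.067]
dp [0.07, 0.002, 0.038] ang [-0.001, 0.017, -0.0]
dp [0.115, 0.002, 0.07] ang [-0.001, 0.017, -0.0]
dp [0.147, 0.002, 0.093] ang [-0.001, 0.017, -0.0]
[([394.7, 299.0], 0.77), ([441.9, 205.0], 0.72), ([392.7, 274.6], 0.92), ([255.0, 178.7], 0.81), ([447.0, 224.9], 0.67), ([242.3, 166.5], 0.33)]
```

Request:
step_arm:
  targets:
    - {"dp":[0.025,0.001,0.013],"angular":[0,0.006,0],"fingers":1}
    - {"dp":[0.05,0.002,0.026],"angular":[0,0.012,0],"fingers":1}
    - {"dp":[0.07,0.002,0.038],"angular":[0,0.017,0],"fingers":1}
    - {"dp":[0.085,0.002,0.048],"angular":[0,0.017,0],"fingers":1}
    - {"dp":[0.1,0.002,0.059],"angular":[0,0.017,0],"fingers":1}
    - {"dp":[0.115,0.002,0.07],"angular":[0,0.017,0],"fingers":1}
    - {"dp":[0.115,0.002,0.07],"angular":[0,0.017,0],"fingers":1}
    - {"dp":[0.115,0.002,0.07],"angular":[0,0.017,0],"fingers":1}

```text
time: 27.4
tool_pos: [574.0, 5.7, 43.1]
tcp_rot: [-179.8, -38.1, 5.3]
ft_force: [-0.3, -0.2, -0.5]
finger_gap: 0.3
grip_force: 0.0
```

Run:
```python
from h import *
s=sense(); h=np.degrees(BP[2]); b=bay(s['tool_pos']);print('tcp bay',b,s['tcp_rot'],s['joint_pos'],s['ft_force'])
rows([(b2w(b[0]+k,-40,42),38,h) for k in(4,8,12)])
```

```text
tcp bay (np.float64(-53.246591684712726), np.float64(-40.21427112951726), np.float64(43.12624696498385)) [-179.761  -38.063    5.323] [-11.132 -14.047 136.089  26.755  23.377  52.067] [-0.348 -0.215 -0.515]
dp [0.012, -0.001, 0.017] ang [-0.001, -0.0, -0.0]
dp [0.028, -0.001, 0.029] ang [-0.001, -0.0, -0.0]
dp [0.044, -0.001, 0.041] ang [-0.001, -0.0, -0.0]
```

Request:
step_arm:
  targets:
    - {"dp":[0.006,0,0.008],"angular":[0,0,0],"fingers":1}
    - {"dp":[0.012,0,0.015],"angular":[0,0,0],"fingers":1}
    - {"dp":[0.018,0,0.02],"angular":[0,0,0],"fingers":1}
    - {"dp":[0.024,0,0.025],"angular":[0,0,0],"fingers":1}
    - {"dp":[0.03,0,0.03],"angular":[0,0,0],"fingers":1}
    - {"dp":[0.034,0,0.033],"angular":[0,0,0],"fingers":1}
    - {"dp":[0.034,0,0.033],"angular":[0,0,0],"fingers":1}
    - {"dp":[0.034,0,0.033],"angular":[0,0,0],"fingers":1}

```text
time: 28.4
tool_pos: [581.4, 6.7, 40.4]
tcp_rot: [-179.7, -37.8, 5.3]
ft_force: [-23.0, -4.1, 15.7]
finger_gap: -0.1
grip_force: 11.5
```

Run:
```python
from h import *
s=sense(); h=np.degrees(BP[2]); b=bay(s['tool_pos']);print('tcp bay',b,s['ft_force'])
rows([(b2w(b[0]+k,-40,42),38,h) for k in(3,6,9)])
im=snapshot('top');im2=snapshot('scene')
for n,I in(('top',im),('scene',im2)):
    for x,y,z in((130,-100,12),(130,20,12),(-40,-100,12),(-40,20,12),(-20,-40,85)):
        q=proj(n,b2w(x,y,z)); cv2.circle(I,(round(q[0]),round(q[1])),0,(0,0,255),-1)
A=lambda i,y,x:i[y:y+150,x:x+130]
cv2.imwrite('pics/j.png',cv2.resize(np.hstack([A(im2,190,235),A(im,110,180)]),None,fx=3,fy=3,interpolation=cv2.INTER_CUBIC))
```

```text
tcp bay (np.float64(-45.72404721859815), np.float64(-39.84808636282236), np.float64(40.36848305005923)) [-23.025  -4.117  15.713]
dp [0.017, 0.001, 0.003] ang [-0.001, 0.001, -0.0]
dp [0.029, 0.001, 0.012] ang [-0.001, 0.001, -0.0]
dp [0.041, 0.001, 0.021] ang [-0.001, 0.001, -0.0]
```

View pics/j.png

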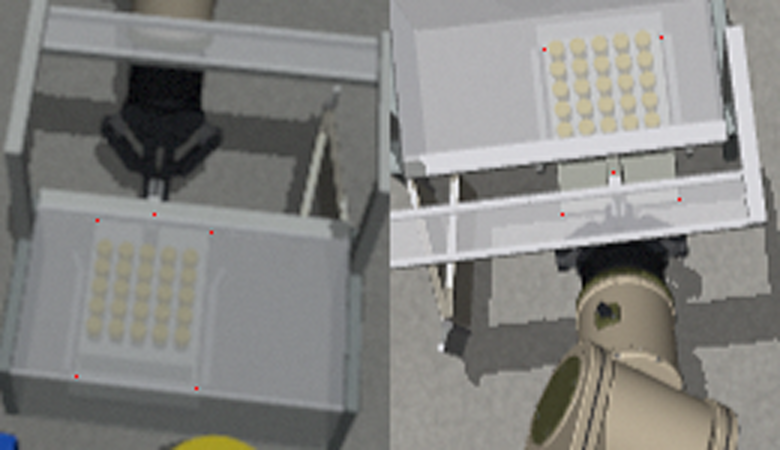

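The tray is home: 23 N against the stop, with its near corners at top (237,181) and (276,177) on the predicted dots. Retreat.

Run:
```python
from h import *
h=np.degrees(BP[2])
rows([(b2w(-70,-40,44),37,h),(b2w(-130,-40,50),30,h),(b2w(-180,-40,120),25,h)])
```

```text
dp [-0.085, 0.0, -0.089] ang [-0.001, -0.005, -0.0]
dp [-0.303, -0.0, -0.297] ang [-0.001, -0.044, -0.0]
dp [-0.286, -0.002, -0.726] ang [-0.001, -0.071, -0.0]
```

Request:
step_arm:
  targets:
    - {"dp":[-0.03,0,-0.03],"angular":[0,0,0],"fingers":1}
    - {"dp":[-0.085,0,-0.089],"angular":[0,-0.005,0],"fingers":1}
    - {"dp":[-0.16,0,-0.16],"angular":[0,-0.02,0],"fingers":1}
    - {"dp":[-0.23,0,-0.23],"angular":[0,-0.032,0],"fingers":1}
    - {"dp":[-0.303,0,-0.297],"angular":[0,-0.044,0],"fingers":1}
    - {"dp":[-0.303,0,-0.42],"angular":[0,-0.055,0],"fingers":1}
    - {"dp":[-0.29,0,-0.6],"angular":[0,-0.065,0],"fingers":1}
    - {"dp":[-0.286,0,-0.7],"angular":[0,-0.071,0],"fingers":1}

```text
time: 29.5
tool_pos: [452.4, -6.4, 118.7]
tcp_rot: [-179.8, -25.3, 5.4]
ft_force: [0.8, 0.3, 0.8]
finger_gap: -0.1
grip_force: 0.0
```

Run:
```python
from h import *
s=sense();print(bay(s['tool_pos']),s['ft_force'])
im=snapshot('top');im2=snapshot('scene')
for n in('top','scene'):
    print([(l,np.round(d['at'],1).tolist(),round(d['conf'],2)) for l in('tray_grip','fold_hinge') for d in pinpoint(n,l)])
    print('expect',proj(n,b2w(-20,-40,85)),proj(n,b2w(-148.3,127.4,112)))
A=lambda i,y,x:i[y:y+150,x:x+130]
cv2.imwrite('pics/k.png',cv2.resize(np.hstack([A(im2,190,235),A(im,110,160)]),None,fx=3,fy=3,interpolation=cv2.INTER_CUBIC))
```

```text
(np.float64(-175.46697814907512), np.float64(-40.79653974422659), np.float64(118.72717333875177)) [0.836 0.257 0.75 ]
[('tray_grip', [447.9, 223.9], 0.91), ('tray_grip', [396.2, 276.2], 0.84), ('fold_hinge', [196.3, 219.2], 0.93)]
expect [np.float64(254.3809002318004), np.float64(167.27868490012477)] [np.float64(198.72822586768586), np.float64(217.46114115803877)]
[('tray_grip', [137.1, 183.0], 0.81), ('tray_grip', [193.1, 156.7], 0.77), ('fold_hinge', [345.5, 223.8], 0.61)]
expect [np.float64(285.75689348874374), np.float64(260.597593358972)] [np.float64(344.5776911422671), np.float64(225.20168037299564)]
```

View pics/k.png

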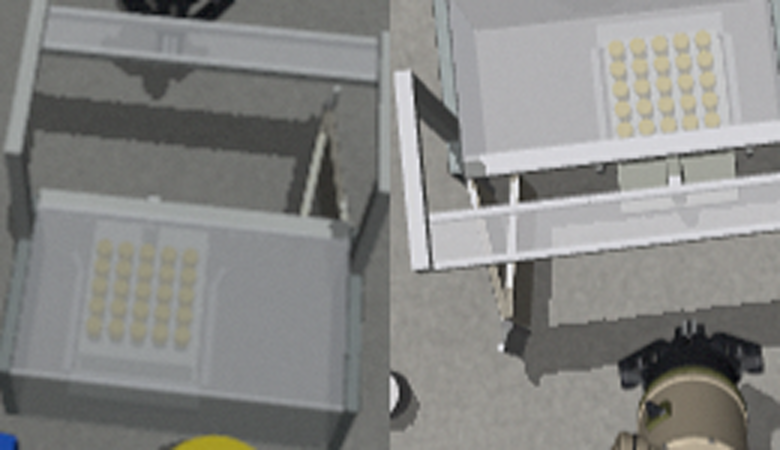

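The tray is home and free, with its plate at top (255,170), and the door is folded with the fold at top (197,218). The robot is clear.

```bash
python3 -c "
from bench import *
print(hand_in())"
```

```text
the job is handed in; nothing more can be done
None
```

The job is handed in at about 30 s: the door is folded to its stop, the white tray is fully home against the end stop and released upright, and I saw nothing else on the bench disturbed.

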